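# Close the pressure pot's bayonet lid

## Task

Close the pressure pot: pick up its lid by the bar handle, lower it into the mouth with the two pins through the gaps in the flange until it rests on the seal, then twist it clockwise until the ramps have cammed it properly tight, and let go. Work by feel: snug, so that it stays clamped on its seal, but without forcing or overtightening it, and leave the other things on the bench alone.

Things in the scene. Friction and masses are not known exactly. Their poses are not given: they have to be found in the camera images.
- pot: round aluminium pressure pot bolted to the bench, 150 mm wide, 101 mm high, with two black side loops (out to 96 mm from the axis, 45 mm high up) on its +x and -x sides. Origin: centre of its underside, z up. The mouth is ringed by a flange that reaches in to 53 mm radius.
- pot_mouth (a point): centre of the mouth, level with the flange's flat top, 101 mm above the pot's origin; axes as the pot's
- pot_gap (a point): middle of one of the two gaps in the flange, 57 mm from the axis on the pot's +x side; the other is opposite (-x). Each spans 17 degrees either side of the pot's x axis, above a side loop. The lid's pins drop through them, so the handle bar must lie along the pot's x axis, either way round.
- pot_ramp (a point): flange top above the middle of one of two ramps. Clockwise (from above) of each gap the flange's underside is a ramp that falls 5 mm per rad over 85 degrees, to a stop; counter-clockwise of a gap is a wall. Turned clockwise, the pins meet the ramps 0.4 to 1.25 rad from the gaps' middle (the bite); from there they force the lid down on to the seal. Once tight it holds by itself.
- pot_seal (a point): nominal top of the springy black seal ring (12 N/mm) inside, 80 mm above the pot's origin; seals differ by 1.5 mm up or down, so the bite must be felt: a hand that holds the lid at its height is pulled down, and turning stiffens. Tight is some 0.1 to 0.2 rad past the bite (pressed by 10 to 25 N); past 30 N it is overstrained. Let the lid sink with the ramp.
- lid_grip (a point): centre of the black handle bar of the pot's lid, 46 mm above the lid's underside; x along the bar, z up. The bar is 100 mm long, 18 mm wide, 22 mm high, on two posts 36 mm either side of its middle; 21 mm are free below its middle, above the disc. Grip it across its width, at the middle.
- lid: the lid: aluminium disc 100 mm wide, 14 mm thick, lower edge stepped in to 92 mm, about 0.4 kg, standing on the bench handle up. Origin: centre of its underside, axes as the handle's
- lid_pin (a point): outer end of one of the two steel pins (8 mm thick) that stick out of the lid's rim in line with the bar, 60.5 mm from the lid's axis, centre 8 mm above its underside; the other is opposite
- cast: cream plaster dental cast, 60 x 48 x 18 mm block with a row of teeth, loose bystander; origin at its underside
- brush_cup: dark metal cup of brushes, 72 mm wide, 190 mm high with the brushes, loose bystander; origin at its underside
- spray_can: white spray can, 52 mm wide, 170 mm high, loose bystander; origin at its underside
- jar: clear jar with a white cap, 68 mm wide, 70 mm high, loose bystander; origin at its underside
- mixing_bowl: green mixing bowl, 110 mm wide, 55 mm high, loose bystander; origin at its underside
- spatula: spatula lying flat, 170 mm long, loose bystander; origin at its underside
- cover_plate: plain aluminium disc 96 mm wide and 8 mm thick with a small black knob and no pins, loose bystander; not the pot's lid; origin at its underside
There are look-alikes about, which are no part of the job. What is shaped like the lid but pink or yellow is not meant.

How it is judged:
By the outcome, as a careful person would: the job done as asked, in the order asked, and still so for the second after the job is handed in, with the robot touching nothing.
It also fails if it takes over 67 s, if anything falls off the work surface, if the arm or the gripper's body presses on something with over 40 N, if the wrist force passes 120 N, or if a joint passes its speed limit or range.

## Robot

A 6-joint arm with a two-finger parallel gripper is mounted at the origin on the work surface. World frame = base frame: x ahead of the robot, y to its left, z up, the work surface at z = 0. Lengths are in m, angles in rad, forces in N, time in s.
With the tool pointing down it reaches from about 0.3 to 0.775 m from the base axis. Payload 14.6 kg.
Tool frame: the origin (TCP) lies at the centre of the arm's flange, where the gripper is bolted on; the fingertips stand 199 mm ahead of it and the grasp point (between the pads) lies 180 mm ahead of it; z points along the fingers, y is the line along which they close (so a half turn about z gives the same grasp; the last joint's range is limited). The gripper opens to 94 mm and grips with 3 to 60 N. Pads are 16 mm wide; open, the fingers measure 119 mm over their backs; the gripper's body (75 mm by 177 mm) begins 78 mm behind the grasp point.
Start: joints at [-1.415, 0.3, 1.521, -0, 1.321, -0.067], TCP at [0.122, -0.536, 0.405] pointing down, gripper open.
Joint ranges: [-3.03, 3.03], [-0.79, 2.21], [0.23, 2.52], [-1.04, 4.18], [0, 3.07], [-2.55, 2.55]. Speed limits (rad/s): [2.22, 2.22, 2.57, 3.14, 3.14, 3.14].

## Interface

Orientations are given as [roll, pitch, yaw] about the fixed x, y, z axes, in that order (R = Rz(yaw) Ry(pitch) Rx(roll)).
In Python, from station import ctrl gives the robot as it stands. The module is installed in compiled form; this text tells all that it offers.
- The arm moves only by the tool servo_tool, never from a script. Its argument "motion" is a list of rows, each a list of 5 numbers: the closure, from 0 (fully open) to 1 (shut), then the shift along the world's x, y, z in cm, then the turn about the world's z in degrees. A call has 1 to 20 rows; each row is the pose to reach, as a shift and turn from the pose commanded when the call began; what a row does not reach only later rows make up. A row lasts 1/8 s, in which the tool goes at most 62.5 mm and 10.7 degrees, less where a joint would pass 70% of its speed; a pose out of reach is approached as far as the arm can. A call with a gripper value outside its range is refused whole. The fingers move at their own pace and stop on an object; "squeeze" is the grip in N (left out, the last holds). Time passes only in rows, so rows that repeat a pose let the fingers close. It gives the time, the measured TCP pose, the force, the opening and the grip force at its end, in the units of the state.
- ctrl.get_obs(): the state, without advancing time (a new reading comes with each control period).
- ctrl.camera(name): name is "side" or "top"; returns a dict with "image" (384x512x3 uint8, red, green, blue), "fx", "fy", "cx", "cy" (pixels), "camera_from_world" (4x4, takes a point from world to camera coordinates). Camera axes: x right, y up, looking along -z (the intrinsics and any distortion apply to the point x, -y, -z); pixel columns grow to the right and rows downward; lengths in m; the calibration is good to about 2 mm. A picture is of the moment at which its call begins. There is no depth.
- ctrl.hand_in(): hands the job in; it is judged then, once.
The state is a dict: "time_s": time; "qpos": joint angles; "joint_vel": joint speeds; "tau": joint torques, N m; "ee_pos": TCP position; "eef_rot": TCP orientation; "force": force on the tool from outside, world axes, zero at the start; "moment": the same for the moment, N m; "grip_width": finger opening in m; "grip_force": force on a finger pad.
Only numpy, scipy, OpenCV 4.12 (cv2) and the standard library are available. Lean on these libraries where they do the work, as an engineer would, in place of code of your own. Each camera call takes 0.05 s, during which the arm holds its last target. There are 200 camera calls.

## Working session

There is one attempt and no reset: what is moved stays moved. The work goes in short steps, Python scripts to look and compute and a tool call to move; the robot and the scene stay as the last step left them, time stands still between calls to the robot, and variables do not carry over. Pictures are saved under pics/ and viewed, at most 10 in all, crops included, and the job is handed in when it is done.

Besides the shell and the picture viewer there is one more tool, called after "Call:" as name(argument=value, ...) on one line, values as JSON. servo_tool: Moves the arm, as the interface text tells. Its arguments: {"type":"object","properties":{"motion":{"type":"array","items":{"type":"array","items":{"type":"number"}}},"squeeze":{"type":"number"}},"required":["motion"]}

```bash
mkdir -p pics
cat > h.py <<'E'
import numpy as np, cv2
from station import ctrl
def snap(n,f=None):
    c=ctrl.camera(n)
    if f: cv2.imwrite('pics/'+f,c['image'][:,:,::-1])
    return c
def px2w(c,u,v,z):
    T=np.array(c['camera_from_world']);R,t=T[:3,:3],T[:3,3]
    d=R.T@np.array([(u-c['cx'])/c['fx'],-(v-c['cy'])/c['fy'],-1]);o=-R.T@t
    return o+d*(z-o[2])/d[2]
def w2px(c,p):
    T=np.array(c['camera_from_world']);q=T[:3,:3]@np.array(p)+T[:3,3]
    return c['cx']+c['fx']*q[0]/-q[2], c['cy']+c['fy']*-q[1]/-q[2]
E
python3 - <<'E'
from h import *
for n in('top','side'):
    c=snap(n,n+'0.png');print(n,c['fx'],c['fy'],c['cx'],c['cy'],[k for k in c],np.round(c['camera_from_world'],3).tolist())
o=ctrl.get_obs();print({k:np.round(v,3) for k,v in o.items()})
E
```

```text
top 456.68986290527965 456.68986290527965 254.05537799374437 184.81660355345485 ['image', 'fx', 'fy', 'cx', 'cy', 'camera_from_world'] [[0.026, -1.0, -0.011, 0.012], [0.994, 0.025, 0.102, -0.563], [-0.102, -0.013, 0.995, -1.363], [0.0, 0.0, 0.0, 1.0]]
side 468.77191007285353 468.77191007285353 254.0580254865412 196.83498678181624 ['image', 'fx', 'fy', 'cx', 'cy', 'camera_from_world'] [[-0.999, -0.05, -0.002, 0.57], [0.023, -0.503, 0.864, -0.086], [-0.044, 0.863, 0.504, -1.514], [0.0, 0.0, 0.0, 1.0]]
{'time_s': np.float64(0.1), 'qpos': array([-1.415,  0.3  ,  1.522, -0.   ,  1.321, -0.067]), 'joint_vel': array([-0.   , -0.002, -0.002, -0.001, -0.001, -0.001]), 'tau': array([ 0.0000e+00, -5.3265e+01, -3.5328e+01,  7.1000e-02,  2.4000e-02,
       -0.0000e+00]), 'ee_pos': array([ 0.122, -0.536,  0.404]), 'eef_rot': array([-3.141, -0.   ,  0.223]), 'force': array([ 0.446, -0.223,  0.067]), 'moment': array([-0.041, -0.015,  0.042]), 'grip_force': np.float64(0.0), 'grip_width': np.float64(0.094)}
```

View pics/top0.png

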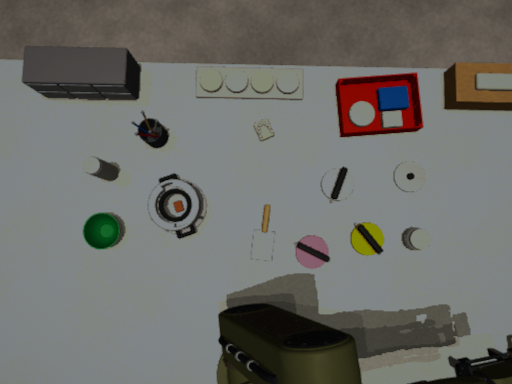

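View pics/side0.png

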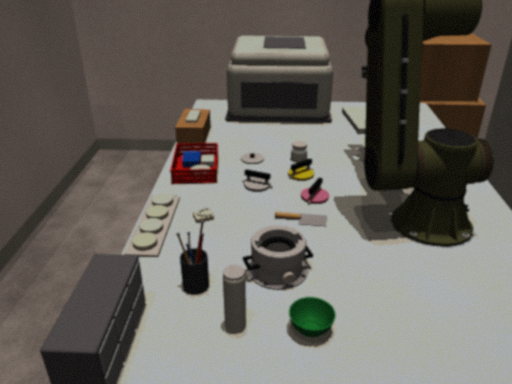

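The top view shows the true lid, grey with a black bar, at about (339,183). The pot is at about (177,205), with its loops at about (167,180) and (187,232). The pink (312,252) and yellow (367,238) lids are decoys. Next I'll zoom in on both.

Run:
```python
from h import *
im=cv2.imread('pics/top0.png')
a=cv2.resize(im[165:245,137:217],(400,400),interpolation=cv2.INTER_CUBIC)
b=cv2.resize(im[155:215,309:369],(400,400),interpolation=cv2.INTER_CUBIC)
cv2.imwrite('pics/z.png',np.hstack([a,b]))
c=snap('top')
g=im.astype(int).sum(2)
# black bar of lid
m=(g[155:215,309:369]<110);v,u=np.nonzero(m);p=np.array([px2w(c,x+309,y+155,.057)[:2] for x,y in zip(u,v)])
mu=p.mean(0);w,V=np.linalg.eigh(np.cov(p.T));print('bar',mu,len(p),np.sqrt(w*12),np.degrees(np.arctan2(V[1,1],V[0,1])))
for q in[(177,205),(167,180),(187,232)]:print(px2w(c,*q,.101),px2w(c,*q,.045))
```

```text
bar [ 0.57143696 -0.22681257] 191 [0.01752236 0.0966598 ] 160.60220373930036
[0.49101601 0.24528755 0.101     ] [0.49401285 0.25544065 0.045     ]
[0.56273114 0.27743406 0.101     ] [0.56878804 0.28895885 0.045     ]
[0.4144381  0.21328126 0.101     ] [0.41416738 0.22206867 0.045     ]
```

View pics/z.png

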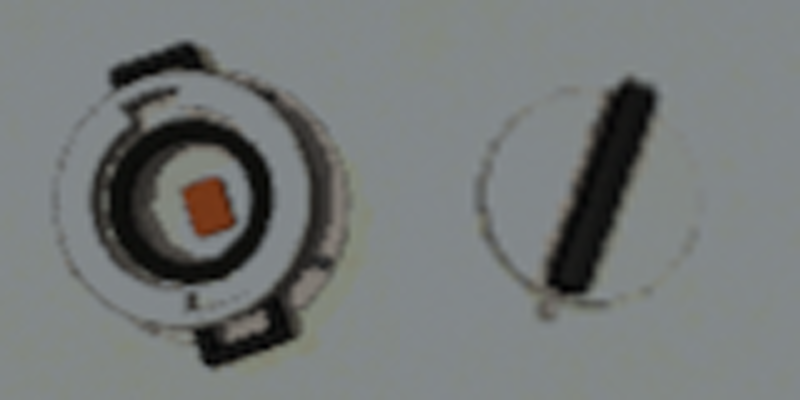

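Zoomed (5x pot, 6.7x lid), the gaps' middles lie near crop (152,98) and (222,297). The bar runs from (635,85) to (565,290). I'll check the pot pose with a model overlay in both views.

```bash
cat >> h.py <<'E'
def pot_overlay(cx,cy,a,f):
    out=[]
    for n,(u0,v0),(w,h) in(('top',(132,160),(90,90)),('side',(232,215),(90,90))):
        c=snap(n);s=6;im=cv2.resize(np.ascontiguousarray(c['image'][v0:v0+h,u0:u0+w,::-1]),None,fx=s,fy=s,interpolation=cv2.INTER_CUBIC)
        im=cv2.convertScaleAbs(im,alpha=1.4)[:,:]
        def arc(r,z,t0,t1,col):
            P=[]
            for t in np.radians(np.linspace(t0,t1,60))+a:
                u,v=w2px(c,(cx+r*np.cos(t),cy+r*np.sin(t),z));P.append(((u-u0+.5)*s,(v-v0+.5)*s))
            cv2.polylines(im,[np.int32(np.round(P))],False,col,1)
        for k in(0,180):
            arc(.053,.101,17+k,163+k,(0,255,0));arc(.061,.101,-17+k,17+k,(0,255,255));arc(.096,.045,-12+k,12+k,(255,0,255))
        arc(.075,.101,0,360,(255,255,0));arc(.075,0,0,360,(255,0,0))
        out.append(im[:,:400] if 0 else cv2.resize(im,(400,400)))
    cv2.imwrite('pics/'+f,np.hstack(out))
E
python3 - <<'E'
from h import *
c=snap('top')
g1=px2w(c,137+152/5-.5,165+98/5-.5,.101);g2=px2w(c,137+222/5-.5,165+297/5-.5,.101)
m=(g1+g2)/2;a=np.arctan2(*(g1-g2)[1::-1]);print(m,np.degrees(a),np.linalg.norm(g1-g2))
pot_overlay(m[0],m[1],a,'ov1.png')
E
```

```text
[0.49393504 0.2544647  0.101     ] 21.78173913479649 0.12244718685028921
```

View pics/ov1.png

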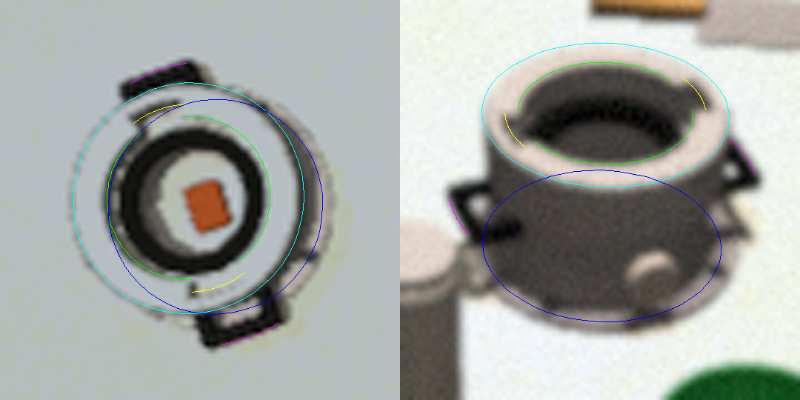

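The overlay fits in both views: pot axis at (0.494, 0.2545), x axis at 21.8°. The lid bar is at (0.571,-0.227), angle -19.4°, and its measured size of 97x17.5 mm is right. I'll grip with tool yaw at 160.6°, so the last joint has room for the clockwise twist.

Call:
servo_tool(motion=[[0, 4, 2.7, 0, 10], [0, 8, 5.4, 0, 20], [0, 12, 8.2, 0, 30], [0, 16, 11, -1, 40], [0, 20, 13.8, -2, 50], [0, 24, 16.5, -3, 60], [0, 28, 19.3, -4, 70], [0, 32, 22, -5, 80], [0, 36, 24.8, -6, 90], [0, 40, 27.6, -7, 100], [0, 43, 29.6, -8, 110], [0, 44.9, 30.9, -9, 120], [0, 44.9, 30.9, -10, 130], [0, 44.9, 30.9, -10, 140], [0, 44.9, 30.9, -10, 147.8], [0, 44.9, 30.9, -10, 147.8], [0, 44.9, 30.9, -10, 147.8]], squeeze=45)

```text
time_s: 2.42
ee_pos: [0.5705, -0.2274, 0.3046]
eef_rot: [3.142, -0.0, 2.799]
force: [-0.2, 0.6, -0.8]
grip_width: 0.0941
grip_force: 0.0
```

Call:
servo_tool(motion=[[0, 0, 0, -2, 0.2], [0, 0.1, 0, -4, 0.2], [0, 0.1, 0, -5.5, 0.2], [0, 0.1, 0, -6.8, 0.2], [0, 0.1, 0, -7.5, 0.2], [0, 0.1, 0, -7.5, 0.2], [0.5, 0.1, 0, -7.5, 0.2], [1, 0.1, 0, -7.5, 0.2], [1, 0.1, 0, -7.5, 0.2], [1, 0.1, 0, -7.5, 0.2], [1, 0.1, 0, -7.5, 0.2], [1, 0.1, 0, -7.5, 0.2], [1, 0.1, 0, -7.5, 0.2]])

```text
time_s: 4.05
ee_pos: [0.5715, -0.2274, 0.2296]
eef_rot: [3.142, 0.0, 2.806]
force: [0.7, 0.2, -1.3]
grip_width: 0.0271
grip_force: 0.0
```

Run:
```python
from h import *
c=snap('side');im=c['image'][:,:,::-1][60:240,200:400]
cv2.imwrite('pics/g.png',cv2.resize(im,None,fx=3,fy=3,interpolation=cv2.INTER_CUBIC))
```

```text
(no output)
```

View pics/g.png

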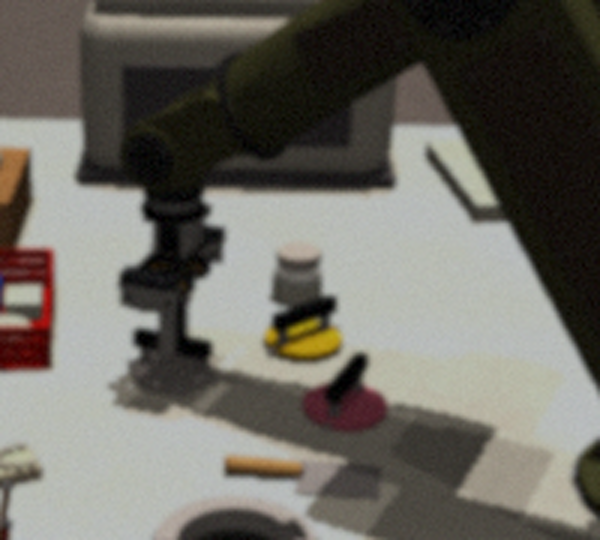

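The fingers straddle the middle of the lid's bar, near (172,345), and are still closing. I'll finish closing and lift a little.

Call:
servo_tool(motion=[[1, 0, 0, 0, 0], [1, 0, 0, 0, 0], [1, 0, 0, 0, 0], [1, 0, 0, 0, 0], [1, 0, 0, 0, 0]], squeeze=45)

```text
time_s: 4.72
ee_pos: [0.5715, -0.2275, 0.2297]
eef_rot: [-3.141, 0.0, 2.806]
force: [0.1, -2.8, 0.1]
grip_width: 0.0179
grip_force: 45.0
```

```bash
python3 -c "
from h import *
o=ctrl.get_obs();print({k:np.round(o[k],3) for k in('grip_width','grip_force','force','moment','ee_pos')})"
```

```text
{'grip_width': np.float64(0.018), 'grip_force': np.float64(45.0), 'force': array([ 0.091, -2.806,  0.108]), 'moment': array([-0.407, -0.022,  0.022]), 'ee_pos': array([ 0.572, -0.227,  0.23 ])}
```

Call:
servo_tool(motion=[[1, 0, 0, 3, 0], [1, 0, 0, 7, 0], [1, 0, 0, 11, 0], [1, 0, 3, 15, 3], [1, -1, 7, 17, 6], [1, -2, 12, 17, 10], [1, -3, 17, 17, 14], [1, -4, 22, 17, 18], [1, -5, 27, 17, 22], [1, -5.5, 32, 17, 26], [1, -6, 37, 17, 30], [1, -6.8, 42, 17, 34], [1, -7.4, 46, 17, 38], [1, -7.75, 48.2, 17, 41], [1, -7.75, 48.2, 17, 41], [1, -7.75, 48.2, 16, 41], [1, -7.75, 48.2, 14.5, 41], [1, -7.75, 48.2, 14, 41], [1, -7.75, 48.2, 14, 41]])

```text
time_s: 7.1
ee_pos: [0.4941, 0.2543, 0.3691]
eef_rot: [-3.142, -0.001, -2.762]
force: [0.3, -0.2, -4.2]
grip_width: 0.0182
grip_force: 45.0
```

Run:
```python
from h import *
o=ctrl.get_obs();print({k:np.round(o[k],3) for k in('grip_width','grip_force','force','moment','ee_pos','eef_rot','qpos')})
p=o['ee_pos'];yaw=o['eef_rot'][2]; L=np.array([p[0],p[1],p[2]-.2297])
out=[]
for n,(u0,v0) in(('top',(125,155)),('side',(222,170))):
    c=snap(n);s=4;im=cv2.resize(np.ascontiguousarray(c['image'][v0:v0+100,u0:u0+100,::-1]),None,fx=s,fy=s,interpolation=cv2.INTER_CUBIC)
    def pl(P,col):
        Q=[((u-u0+.5)*s,(v-v0+.5)*s) for u,v in(w2px(c,q) for q in P)];cv2.polylines(im,[np.int32(Q)],False,col,1)
    T=np.linspace(0,2*np.pi,80)
    pl([L+[.05*np.cos(t),.05*np.sin(t),.014] for t in T],(0,255,0))
    pl([L+[.046*np.cos(t),.046*np.sin(t),0] for t in T],(0,255,255))
    d=np.array([np.cos(yaw),np.sin(yaw),0])
    for k in(1,-1): pl([L+k*d*.05+[0,0,.008],L+k*d*.0605+[0,0,.008]],(0,0,255))
    pl([L+d*.05+[0,0,.057],L-d*.05+[0,0,.057]],(255,0,255))
    out.append(im)
cv2.imwrite('pics/o2.png',np.hstack(out))
```

```text
{'grip_width': np.float64(0.018), 'grip_force': np.float64(44.999), 'force': array([ 0.294, -0.175, -4.191]), 'moment': array([ 0.063, -0.089,  0.031]), 'ee_pos': array([0.494, 0.254, 0.369]), 'eef_rot': array([-3.142e+00, -1.000e-03, -2.762e+00]), 'qpos': array([ 0.409,  0.344,  1.548,  0.   ,  1.251, -1.541])}
```

View pics/o2.png

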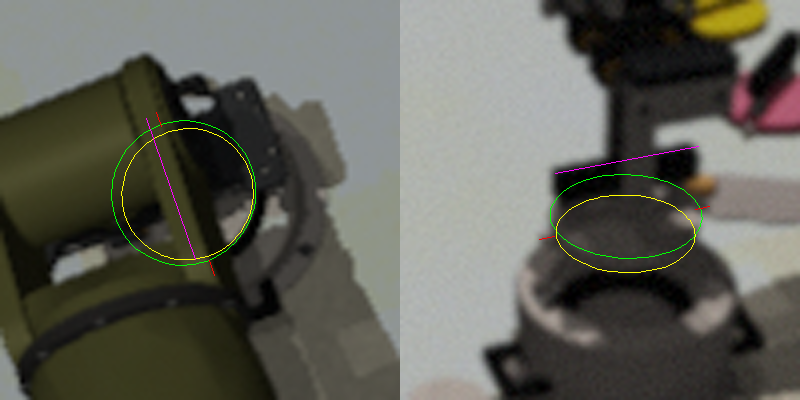

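The model of the held lid matches the side image (bar ends at about (556,172) and (697,147)), so the lid is centred in the grip and over the mouth. I'll lower it in stages.

Call:
servo_tool(motion=[[1, 0, 0, -1, 0], [1, 0, 0, -2, 0], [1, 0, 0, -3, 0], [1, 0, 0, -3.5, 0], [1, 0, 0, -3.9, 0], [1, 0, 0, -4.2, 0], [1, 0, 0, -4.5, 0], [1, 0, 0, -4.5, 0]])

```text
time_s: 8.2
ee_pos: [0.494, 0.2546, 0.3245]
eef_rot: [-3.142, -0.0, -2.762]
force: [-0.4, -0.4, -4.8]
grip_width: 0.0177
grip_force: 45.0
```

Call:
servo_tool(motion=[[1, 0, 0, -0.2, 0], [1, 0, 0, -0.4, 0], [1, 0, 0, -0.6, 0], [1, 0, 0, -0.8, 0], [1, 0, 0, -0.8, 0], [1, 0, 0, -0.8, 0]])

```text
time_s: 8.95
ee_pos: [0.494, 0.2546, 0.3167]
eef_rot: [-3.142, 0.0, -2.762]
force: [0.3, -0.2, -3.6]
grip_width: 0.0176
grip_force: 45.0
```

Call:
servo_tool(motion=[[1, 0, 0, -0.2, 0], [1, 0, 0, -0.4, 0], [1, 0, 0, -0.45, 0], [1, 0, 0, -0.45, 0]])

```text
time_s: 9.45
ee_pos: [0.4941, 0.2546, 0.3121]
eef_rot: [3.142, -0.0, -2.762]
force: [-0.5, 0.6, -3.4]
grip_width: 0.0178
grip_force: 45.0
```

Call:
servo_tool(motion=[[1, 0, 0, -0.05, 0], [1, 0, 0, -0.05, 0], [1, 0, 0, -0.05, 0]])

```text
time_s: 9.82
ee_pos: [0.494, 0.2546, 0.3117]
eef_rot: [-3.142, 0.0, -2.762]
force: [-0.3, 0.1, -2.8]
grip_width: 0.0177
grip_force: 45.0
```

Call:
servo_tool(motion=[[1, 0, 0, -0.05, 0], [1, 0, 0, -0.05, 0], [1, 0, 0, -0.05, 0]])

```text
time_s: 10.2
ee_pos: [0.494, 0.2546, 0.3111]
eef_rot: [3.142, -0.0, -2.762]
force: [-0.6, -0.0, -4.3]
grip_width: 0.0179
grip_force: 45.0
```

Call:
servo_tool(motion=[[1, 0, 0, -0.05, 0], [1, 0, 0, -0.05, 0], [1, 0, 0, -0.05, 0]])

```text
time_s: 10.58
ee_pos: [0.494, 0.2546, 0.3106]
eef_rot: [-3.142, -0.0, -2.762]
force: [0.4, 1.3, -3.7]
grip_width: 0.0176
grip_force: 45.0
```

Call:
servo_tool(motion=[[1, 0, 0, -0.05, 0], [1, 0, 0, -0.05, 0], [1, 0, 0, -0.05, 0]])

```text
time_s: 10.95
ee_pos: [0.494, 0.2546, 0.3101]
eef_rot: [-3.142, -0.0, -2.762]
force: [-0.1, -1.0, -4.1]
grip_width: 0.0177
grip_force: 45.0
```

Call:
servo_tool(motion=[[1, 0, 0, -0.05, 0], [1, 0, 0, -0.05, 0], [1, 0, 0, -0.05, 0]])

```text
time_s: 11.32
ee_pos: [0.494, 0.2546, 0.3096]
eef_rot: [-3.142, -0.0, -2.762]
force: [-0.5, 0.0, -3.6]
grip_width: 0.0176
grip_force: 45.0
```

Call:
servo_tool(motion=[[1, 0, 0, -0.05, 0], [1, 0, 0, -0.05, 0], [1, 0, 0, -0.05, 0]])

```text
time_s: 11.7
ee_pos: [0.494, 0.2546, 0.3092]
eef_rot: [-3.142, 0.0, -2.762]
force: [-0.8, 1.3, -2.1]
grip_width: 0.0177
grip_force: 45.0
```

Call:
servo_tool(motion=[[1, 0, 0, -0.05, 0], [1, 0, 0, -0.05, 0], [1, 0, 0, -0.05, 0]])

```text
time_s: 12.08
ee_pos: [0.494, 0.2546, 0.3088]
eef_rot: [-3.142, 0.0, -2.762]
force: [-1.4, -1.0, 1.6]
grip_width: 0.0174
grip_force: 45.0
```

Call:
servo_tool(motion=[[1, 0, 0, -0.05, 0], [1, 0, 0, -0.05, 0], [1, 0, 0, -0.05, 0]])

```text
time_s: 12.45
ee_pos: [0.4941, 0.2546, 0.3085]
eef_rot: [3.142, 0.0, -2.762]
force: [-3.3, -1.4, 5.4]
grip_width: 0.0179
grip_force: 45.0
```

The lid touches the seal at about TCP z = 0.3094, which puts the seal at 79.7 mm, with the expected stiffness. I'll ease off to near zero load and turn clockwise.

Call:
servo_tool(motion=[[1, 0, 0, 0.08, 0], [1, 0, 0, 0.08, -4], [1, 0, 0, 0.08, -8], [1, 0, 0, 0.08, -12], [1, 0, 0, 0.08, -16], [1, 0, 0, 0.08, -20], [1, 0, 0, 0.08, -20], [1, 0, 0, 0.08, -20]])

```text
time_s: 13.45
ee_pos: [0.494, 0.255, 0.309]
eef_rot: [3.141, 0.0, -3.109]
force: [-2.6, 5.1, 0.1]
grip_width: 0.0178
grip_force: 45.0
```

```bash
cat > s.py <<'E'
from h import *
o=ctrl.get_obs();print({k:np.round(o[k],4).tolist() for k in('force','moment','ee_pos')},np.degrees(o['eef_rot'][2])%360)
E
python3 s.py
```

```text
{'force': [-2.5887, 5.1284, 0.1362], 'moment': [1.0324, 0.1722, 0.0906], 'ee_pos': [0.494, 0.255, 0.309]} 181.8493941475211
```

Call:
servo_tool(motion=[[1, 0, 0, 0, -3], [1, 0, 0, 0, -5], [1, 0, 0, 0, -5]])

```text
time_s: 13.82
ee_pos: [0.494, 0.2551, 0.309]
eef_rot: [3.14, 0.0, 3.086]
force: [0.0, 7.0, 1.3]
grip_width: 0.0178
grip_force: 45.0
```

Call:
servo_tool(motion=[[1, 0, 0, 0, -3], [1, 0, 0, 0, -5], [1, 0, 0, 0, -5]])

```text
time_s: 14.2
ee_pos: [0.494, 0.2551, 0.3091]
eef_rot: [3.14, 0.0, 2.999]
force: [-2.3, 6.2, 1.4]
grip_width: 0.0178
grip_force: 45.0
```

```bash
python3 s.py
```

```text
{'force': [-2.3217, 6.2265, 1.4149], 'moment': [1.3864, 0.1515, 0.1529], 'ee_pos': [0.494, 0.2551, 0.3091]} 171.8352960775718
```

Call:
servo_tool(motion=[[1, 0, 0.06, 0, -3], [1, 0, 0.06, 0, -5], [1, 0, 0.06, 0, -5]])

```text
time_s: 14.58
ee_pos: [0.494, 0.2555, 0.309]
eef_rot: [3.141, 0.0, 2.911]
force: [-0.8, 5.2, 1.1]
grip_width: 0.0178
grip_force: 45.0
```

Call:
servo_tool(motion=[[1, 0, 0, 0, -3], [1, 0, 0, 0, -5], [1, 0, 0, 0, -5]])

```text
time_s: 14.95
ee_pos: [0.494, 0.2556, 0.309]
eef_rot: [3.14, 0.0, 2.824]
force: [-1.2, 5.7, 0.4]
grip_width: 0.0178
grip_force: 45.0
```

```bash
python3 s.py
```

```text
{'force': [-1.2209, 5.7494, 0.4152], 'moment': [1.2515, 0.0644, 0.1538], 'ee_pos': [0.494, 0.2556, 0.309]} 161.81057894558185
```

Call:
servo_tool(motion=[[1, 0, 0.05, 0, -3], [1, 0, 0.05, 0, -4], [1, 0, 0.05, 0, -4]])

```text
time_s: 15.32
ee_pos: [0.494, 0.2558, 0.309]
eef_rot: [3.141, 0.0, 2.755]
force: [-1.0, 5.9, -0.0]
grip_width: 0.0177
grip_force: 45.0
```

Call:
servo_tool(motion=[[1, 0, 0, 0, -3], [1, 0, 0, 0, -4], [1, 0, 0, 0, -4]])

```text
time_s: 15.7
ee_pos: [0.494, 0.2558, 0.309]
eef_rot: [3.141, 0.0, 2.685]
force: [0.3, 5.3, 0.6]
grip_width: 0.0173
grip_force: 45.0
```

```bash
python3 s.py
```

```text
{'force': [0.3109, 5.266, 0.617], 'moment': [1.042, -0.1188, 0.2141], 'ee_pos': [0.494, 0.2558, 0.309]} 153.83085622856348
```

Call:
servo_tool(motion=[[1, 0, 0, 0, -3], [1, 0, 0, 0, -4], [1, 0, 0, 0, -4]])

```text
time_s: 16.08
ee_pos: [0.4941, 0.2559, 0.309]
eef_rot: [3.141, 0.0, 2.615]
force: [0.9, 6.3, -0.4]
grip_width: 0.0174
grip_force: 45.1
```

Call:
servo_tool(motion=[[1, 0, 0, 0, -3], [1, 0, 0, 0, -4], [1, 0, 0, 0, -4]])

```text
time_s: 16.45
ee_pos: [0.4941, 0.256, 0.3088]
eef_rot: [3.14, 0.0, 2.546]
force: [2.8, 8.6, -3.5]
grip_width: 0.0175
grip_force: 45.3
```

```bash
python3 s.py
```

```text
{'force': [2.7643, 8.5934, -3.5065], 'moment': [1.5036, -0.6907, 0.5595], 'ee_pos': [0.4941, 0.256, 0.3088]} 145.86112329411202
```

The bite came at about yaw 148.5° (53° of turn): the z force drops and the moment rises. From here I'll let the lid sink along the ramp.

Call:
servo_tool(motion=[[1, 0, 0, -0.02, -1], [1, 0, 0, -0.04, -2], [1, 0, 0, -0.05, -3], [1, 0, 0, -0.06, -4], [1, 0, 0, -0.06, -4]])

```text
time_s: 17.08
ee_pos: [0.4942, 0.2561, 0.3085]
eef_rot: [3.14, 0.001, 2.476]
force: [3.5, 8.4, -0.9]
grip_width: 0.0179
grip_force: 45.6
```

```bash
python3 s.py
```

```text
{'force': [3.5212, 8.3832, -0.9226], 'moment': [1.6836, -0.6986, 0.7495], 'ee_pos': [0.4942, 0.2561, 0.3085]} 141.87921540659013
```

Call:
servo_tool(motion=[[1, 0, 0, -0.02, -1.5], [1, 0, 0, -0.03, -3], [1, 0, 0, -0.04, -4], [1, 0, 0, -0.05, -5], [1, 0, 0, -0.05, -5]])

```text
time_s: 17.7
ee_pos: [0.4942, 0.2562, 0.3082]
eef_rot: [3.139, 0.0, 2.389]
force: [3.7, 9.4, -1.4]
grip_width: 0.0176
grip_force: 45.9
```

```bash
python3 s.py
```

```text
{'force': [3.674, 9.361, -1.4467], 'moment': [1.7789, -0.6451, 0.8847], 'ee_pos': [0.4942, 0.2562, 0.3082]} 136.8897907867791
```

Call:
servo_tool(motion=[[1, 0, 0, -0.01, -1], [1, 0, 0, -0.02, -2], [1, 0, 0, -0.03, -3], [1, 0, 0, -0.03, -3], [1, 0, 0, -0.03, -3]])

```text
time_s: 18.32
ee_pos: [0.4942, 0.2563, 0.308]
eef_rot: [3.139, 0.0, 2.337]
force: [3.7, 10.1, -0.2]
grip_width: 0.0179
grip_force: 46.2
```

```bash
python3 s.py
```

```text
{'force': [3.6869, 10.051, -0.1915], 'moment': [1.8028, -0.7048, 1.008], 'ee_pos': [0.4942, 0.2563, 0.308]} 133.9152011472033
```

The lid has sunk about 1.3 mm below first seal contact, so the seal carries roughly 15 N. That's snug, so I'll release.

Call:
servo_tool(motion=[[0.6, 0, 0, 0, 0], [0.3, 0, 0, 0, 0], [0.3, 0, 0, 0, 0], [0.3, 0, 0, 0, 0], [0.3, 0, 0, 0, 0], [0.3, 0, 0, 0, 0], [0.3, 0, 0, 2, 0], [0.3, 0, 0, 5, 0], [0.3, 0, 0, 9, 0], [0.3, 0, 0, 13, 0], [0.3, 0, -5, 15, 0], [0.3, 0, -11, 15, 0], [0.3, 0, -17, 15, 0], [0.3, 0, -23, 15, 0], [0.3, 0, -29, 15, 0], [0.3, 0, -35, 15, 0], [0.3, 0, -35, 15, 0]])

```text
time_s: 20.45
ee_pos: [0.4937, -0.0974, 0.4574]
eef_rot: [-3.141, 0.0, 2.33]
force: [-0.2, 1.9, -0.6]
grip_width: 0.0657
grip_force: 0.0
```

Run:
```python
from h import *
out=[]
for n,(u0,v0) in(('top',(125,155)),('side',(222,190))):
    c=snap(n);out.append(cv2.resize(c['image'][v0:v0+100,u0:u0+100,::-1],None,fx=4,fy=4,interpolation=cv2.INTER_CUBIC))
cv2.imwrite('pics/end.png',np.hstack(out))
o=ctrl.get_obs();print(np.round(o['force'],2),o['time_s'])
```

```text
[-0.64  0.87 -0.53] 20.55
```

View pics/end.png

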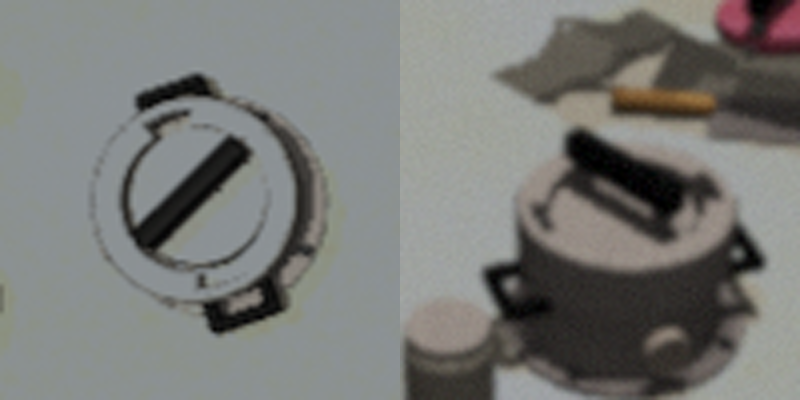

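The lid sits level in the mouth, with its bar running from (145,240) to (240,145). That is the angle I left it at, so it holds by itself, and the gripper is clear.

```bash
python3 -c "
from station import ctrl
print(ctrl.hand_in())"
```

```text
the job is handed in; nothing more can be done
None
```

The job is handed in: the lid is seated, twisted about 0.25 rad past the bite (about 15 N on the seal by my estimate), and released. It held its angle, and no other object was touched as far as I could tell.

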